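# Lock the long support rod into the lab stand

### The arm

A 6-joint arm with a two-finger parallel gripper is mounted at the origin on the work surface. World frame = base frame: x ahead of the robot, y to its left, z up, the work surface at z = 0. Lengths are in mm, angles in rad, forces in N, time in s.
With the tool pointing down it reaches from about 300 to 775 mm from the base axis. Payload 14.6 kg.
Tool frame: the origin (TCP) lies midway between the tips of the shut fingers; the grasp point (between the pads) lies 19 mm behind it (manip.hold_point_z is the distance from the TCP to the grasp point, in mm); z points along the fingers, y is the direction in which the jaws open and shut (so a half turn about z gives the same grasp; the last joint's range is limited). The gripper opens to 94 mm and grips with 3 to 60 N. Pads are 16 mm wide; open, the fingers measure 119 mm over their backs; the gripper's body (75 mm by 177 mm) begins 78 mm behind the grasp point.
Start: joints at [-1.339, 0.3, 1.521, -0, 1.321, -0.067], TCP at [161.898, -525.622, 205.446] pointing down, gripper open.
Joint ranges: [-3.03, 3.03], [-0.79, 2.21], [0.23, 2.52], [-1.04, 4.18], [0, 3.07], [-2.55, 2.55]. Speed limits (rad/s): [2.22, 2.22, 2.57, 3.14, 3.14, 3.14].

### API

Orientations are given as [roll, pitch, yaw] about the fixed x, y, z axes, in that order (R = Rz(yaw) Ry(pitch) Rx(roll)).
In Python, from cell import manip gives the robot as it stands.
- The arm moves only by the shell command python3 -m crank 'ROWS' [OPENING] [FORCE]. ROWS is JSON, a list of rows, each an object with "offset": the shift along the world's x, y, z in m, a list of three; "spin": the turn about the world's z in degrees. In form: [{"offset": [dx, dy, dz], "spin": spin}, ...]. A call has exactly 8 rows; each row is the pose to reach, as a shift and turn from the pose measured when the call began; what a row does not reach only later rows make up. A row lasts 1/12 s, in which the tool goes at most 41.7 mm and 7.16 degrees, less where a joint would pass 70% of its speed; a pose out of reach is approached as far as the arm can. A call with a gripper value outside its range is refused whole. OPENING is the opening, from 0 (shut) to 1 (fully open), set as the call begins (- or left out, the last holds). The fingers move at their own pace and stop on an object; FORCE is the grip in N (left out, the last holds). Time passes only in rows, so rows that repeat a pose let the fingers close, or fill a call up. It gives the time, the measured TCP pose, the force and the opening at its end, in the units of the state.
- manip.read_state(): the state, without advancing time (a new reading comes with each control period).
- manip.camera(name): name is "scene" or "top"; returns a dict with "pixels" (384x512x3 uint8, red, green, blue), "fx", "fy", "cx", "cy" (pixels), "extrinsics" (4x4, takes a point from world to camera coordinates). Camera axes: x right, y down, z forward; pixel columns grow to the right and rows downward; lengths in mm; the calibration is good to about 2 mm. A picture is of the moment at which its call begins. There is no depth.
- manip.sign_off(): hands the job in, once; it reports no verdict.
Trained networks look in a picture, given as the dict that the camera call returned (one of the last four; its "shot" number tells which), for a name from the list of things; names that differ only in an ending like _2 or _b are one class to them, and where a whole thing is asked for, a point or a joint stands for the part that bears it (a point fixed in the world has none). Each returns a list of dicts, best first, with "conf" (0 to 1); they miss things now and then, are a little off and sometimes report something else, mostly with a low value. They report only what shows in the picture. A call takes as long as a camera call. They do not tell look-alikes from the thing itself.
- manip.search_frame(picture, name): "location" ([x, y, z] in mm, in world coordinates, good to about 4 mm: the middle of the surface that is visible of it).
- manip.masks_of(picture, name): "mask" (384x512 bool, what is visible of it).
The state is a dict: "clock": time; "joints": joint angles; "qd": joint speeds; "effort": joint torques, N m; "eef_pos": TCP position; "eef_rot": TCP orientation; "wrist_force": force on the tool from outside, world axes, zero at the start; "moment": the same for the moment, N m; "finger_gap": finger opening in mm.
Only numpy, scipy, OpenCV 4.12 (cv2) and the standard library are available. Lean on these libraries where they do the work, as an engineer would, in place of code of your own. Each camera call takes 0.05 s, during which the arm holds its last target. There are 200 camera calls.

### The job

Set up the lab stand: pull the stand's locking knob right out to its stop, then take the longer of the two collared rods from the blue rack and lower it gently, without dropping it, through the hole in the stand's bracket until its collar sits flat on the bracket. Then push the knob fully home so that its bolt locks over the collar, and let go. Leave the shorter rod and the stoppered test tube in the rack, and the beaker and jar where they stand.

Things in the scene. Friction and masses are not known exactly. Their poses are not given: they have to be found in the camera images.
- stand: Fixed low metal stand on the table: dark base plate 170 x 120 x 12 mm, and an aluminium bracket (122 mm along x, 96 mm along y, 24 mm thick, top 80 mm above the table) on two side walls, open below. A grey guide block (42 x 40 mm, top 112 mm above the table) stands on the bracket's -x side, from 30 to 72 mm from the hole's axis. Origin on the table under the axis of the bracket hole; z up; its -x axis points the way the knob is pulled.
- stand_hole (a point): Centre of the upper mouth of the vertical through hole (18 mm diameter, 24 mm deep) in the bracket, 80 mm above the table; axes as the stand's, z up along the hole. The collar's underside belongs here.
- latch (a joint): How far the locking knob is pulled out, m: 0 fully home, 0.030 at its outer stop. It slides along the stand's -x axis, needs about 4 N and stays where it is left (friction, no spring). At home its round steel bolt (12 mm thick, axis 94 mm above the table) reaches to 13 mm from the hole's axis, 2 mm above the top of a seated collar; it then stops a collar from passing down, so pull it out before fitting the rod. Right out, its tip is 43 mm from the hole's axis.
- latch_knob (a point): Centre of the black round knob head, which moves with the latch: a disc 36 mm in diameter and 20 mm thick, its axis level along the stand's x, centre 94 mm above the table and 135 mm from the hole's axis when home. It can be pinched from above across its diameter. A bare round neck, 12 mm thick and 53 mm long at home, joins it to the guide block. Axes as the stand's.
- long_rod_mid (a point): The longer rod, 150 mm overall: centre, half-way up (75 mm from each end). Steel, 14 mm in diameter with a tapered foot (8 mm at the tip over 8 mm); a steel collar 40 mm across and 6 mm thick has its underside 50 mm above the foot; the top 50 mm is a black round grip sleeve 22 mm in diameter. It hangs upright in the rack by its collar. z along the rod towards the sleeve. About 0.15 to 0.3 kg.
- long_rod_grip (a point): Centre of the longer rod's black grip sleeve, 25 mm below the rod's top and 75 mm above the collar's underside; z towards the top.
- long_rod_collar (a point): Centre of the underside of the longer rod's collar, 50 mm above its foot; z towards the sleeve.
- short_rod_mid (a point): The shorter rod, to be left alone: 100 mm overall, centre half-way up (50 mm from each end); the same foot, diameter and collar, but a grip sleeve of 35 mm. Hangs in the rack by its collar.
- rack: Fixed blue plastic rack, 70 x 232 mm, its top plate 70 mm above the table (8 mm thick) with three 18 mm holes in a row along its y axis at -75, 0 and 75 mm. The two rods and the test tube stand in the holes in any order. Origin on the table under its centre.
- tube_mid (a point): Glass test tube with a cork, 104 mm tall, 16 mm in diameter, standing in the rack; centre, half-way up. Leave alone.
- beaker_mid (a point): Clear beaker, 90 mm tall, 80 mm across, standing on the table; centre, 45 mm up. Leave alone.
- reagent_mid (a point): White jar with a blue cap, 150 mm tall, 72 mm across, standing on the table; centre, 75 mm up. Leave alone.
There are look-alikes about, which are no part of the job. Leave any pink or red look-alike of the part that bears long_rod_mid alone.

How it is judged:
By the outcome, as a careful person would: the job done as asked, in the order asked, and still so for the second after the job is handed in, with the robot touching nothing.
It also fails if it takes over 58 s, if anything falls off the work surface, if the arm or the gripper's body presses on something with over 40 N, if the wrist force passes 120 N, or if a joint passes its speed limit or range.

## Working session

There is one attempt and no reset: what is moved stays moved. The work goes in short steps, Python scripts to look and compute and a shell command to move; the robot and the scene stay as the last step left them, time stands still between calls to the robot, and variables do not carry over. Pictures are saved under pics/ and viewed, about 8 in all and at most 12, crops included, and the job is handed in when it is done.

```bash
ls; mkdir -p pics
python3 - <<'E'
from cell import manip
import cv2,numpy as np
for n in ("scene","top"):
    p=manip.camera(n); cv2.imwrite(f"pics/{n}0.png",p["pixels"][:,:,::-1])
    E=np.array(p["extrinsics"]);print(n,p["fx"],p["cx"],p["cy"],(-E[:3,:3].T@E[:3,3]).round())
    for k in ["stand","stand_hole","latch_knob","long_rod_mid","long_rod_grip","long_rod_collar","short_rod_mid","rack","tube_mid","beaker_mid","reagent_mid"]:
        try: print(k,[(np.round(d["location"]).tolist(),round(d["conf"],2)) for d in manip.search_frame(p,k)][:4])
        except Exception as e: print(k,e)
print(manip.read_state(), manip.hold_point_z)
E
```

```text
pics
scene 498.66127976287135 256.2801415196899 192.7227691064314 [1269.  147. 1162.]
stand [([665.0, -138.0, 81.0], 0.68)]
stand_hole [([665.0, -141.0, 75.0], 0.59)]
latch_knob [([529.0, -145.0, 97.0], 0.63), ([770.0, 66.0, 50.0], 0.54)]
long_rod_mid [([623.0, 239.0, 76.0], 0.75), ([368.0, 204.0, 76.0], 0.53), ([488.0, 246.0, 109.0], 0.51)]
long_rod_grip [([367.0, 209.0, 78.0], 0.87), ([486.0, 247.0, 110.0], 0.83)]
long_rod_collar [([489.0, 247.0, 106.0], 0.83), ([625.0, 240.0, 74.0], 0.63), ([369.0, 208.0, 74.0], 0.55)]
short_rod_mid [([509.0, 180.0, 77.0], 0.63)]
rack [([496.0, 256.0, 66.0], 0.79)]
tube_mid [([467.0, 316.0, 100.0], 0.62)]
beaker_mid []
reagent_mid [([471.0, -400.0, 108.0], 0.75)]
top 357.2308372505539 253.48246921659708 192.60832518228102 [ 517.  -34. 1072.]
stand [([638.0, -141.0, 81.0], 0.84)]
stand_hole [([636.0, -142.0, 81.0], 0.61)]
latch_knob [([533.0, -148.0, 103.0], 0.55)]
long_rod_mid [([365.0, 202.0, 61.0], 0.73), ([480.0, 240.0, 87.0], 0.52), ([618.0, 229.0, 56.0], 0.51), ([535.0, -150.0, 100.0], 0.27)]
long_rod_grip [([366.0, 203.0, 65.0], 0.67), ([620
[... 305 characters left out ...]
73.0, 40.0], 0.69)]
reagent_mid []
{'clock': 1.2, 'joints': array([-1.33857182e+00,  2.99862698e-01,  1.52100588e+00,  9.08146258e-06,
        1.32070217e+00, -6.65616934e-02]), 'qd': array([ 0.00093231, -0.000334  , -0.00128438,  0.00021619, -0.0004115 ,
        0.00039375]), 'effort': array([-1.99415823e-03, -5.31663680e+01, -3.52919126e+01,  7.07678706e-02,
        2.13673641e-02, -9.81961648e-06]), 'eef_pos': array([ 161.91504307, -525.61412188,  205.46356017]), 'eef_rot': array([ 3.14157022e+00, -7.32295581e-06,  2.98783955e-01]), 'wrist_force': array([ 0.07665182, -0.33856355, -0.25922464]), 'moment': array([ 0.05053319,  0.0689765 , -0.00651196]), 'finger_gap': 93.87596741888252} 18.8
```

View pics/scene0.png

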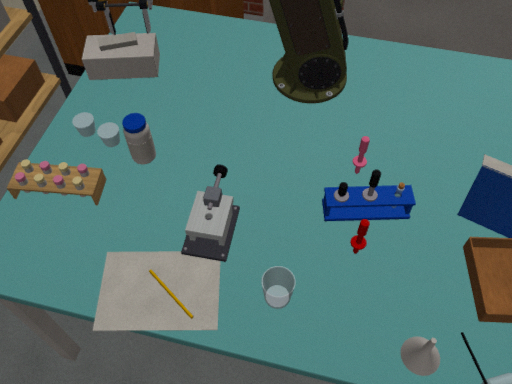

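View pics/top0.png

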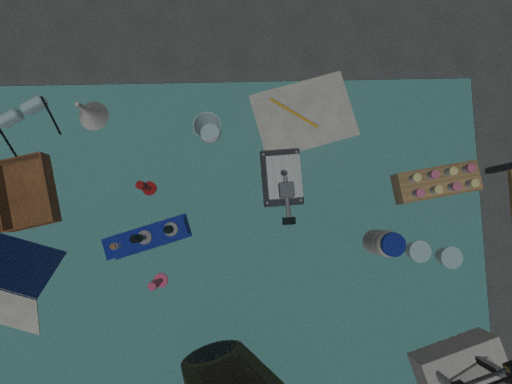

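Scene view: the long rod is in the middle hole of the rack (374,180), the short rod at (342,190) and the tube at (400,190). The red and pink look-alikes stand at (360,240) and (363,150), and the knob is at (220,171). Next I'll enlarge the stand.

Run:
```python
import cv2,numpy as np
a=cv2.imread("pics/scene0.png")[155:265,170:250];b=cv2.imread("pics/top0.png")[140:232,250:315]
f=lambda i:cv2.resize(i,(390,580),interpolation=cv2.INTER_CUBIC)
cv2.imwrite("pics/crop.png",np.hstack([f(a),f(b)]))
```

```text
(no output)
```

View pics/crop.png

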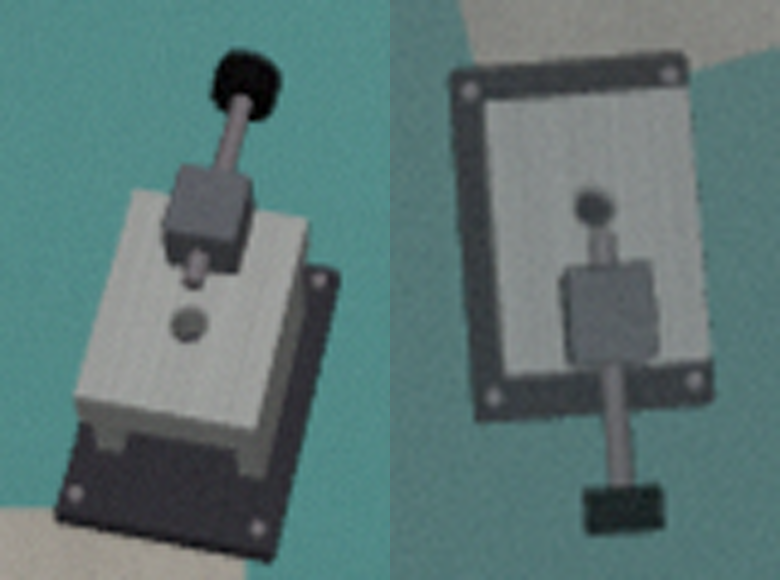

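The crop shows the hole mouth in both views (about scene 208,216 and top 284,172), and the knob (about scene 220,171 and top 289,221). Next I'll fit known shapes to the colour masks in both views.

```bash
cat > fit.py <<'E'
import cv2,numpy as np
from scipy.optimize import minimize
S=8
def proj(p,X):
    E=np.array(p["extrinsics"]);c=X@E[:3,:3].T+E[:3,3]
    return np.c_[p["fx"]*c[:,0]/c[:,2]+p["cx"],p["fy"]*c[:,1]/c[:,2]+p["cy"]]
def cyl(c,ax,r,h):
    c=np.array(c,float);ax=np.array(ax,float);u=np.cross(ax,[.3,.5,.81]);u/=np.linalg.norm(u);v=np.cross(ax,u)
    t=np.linspace(0,2*np.pi,60)[:,None];ring=r*(np.cos(t)*u+np.sin(t)*v)
    return np.vstack([c+ring+ax*h/2,c+ring-ax*h/2])
def dark(p,uv,rad,thr):
    """dark blob nearest to uv: soft upsampled crop mask"""
    x0,y0=(np.array(uv)-rad).astype(int);g=p["pixels"].max(2).astype(np.float32)[y0:y0+2*rad,x0:x0+2*rad]
    G=cv2.resize(g,None,fx=S,fy=S,interpolation=cv2.INTER_CUBIC)
    n,l,st,ce=cv2.connectedComponentsWithStats((G<thr).astype(np.uint8))
    q=(np.array(uv)-[x0,y0]+.5)*S
    k=1+np.argmin([np.linalg.norm(ce[i]-q)+(1e4 if st[i][4]<4*S*S else 0) for i in range(1,n)])
    return (l==k),x0,y0
def iou(p,X,m):
    m,x0,y0=m;uv=(proj(p,X)-[x0,y0]+.5)*S-.5
    im=np.zeros(m.shape,np.uint8);cv2.fillConvexPoly(im,cv2.convexHull(uv.astype(np.float32)).round().astype(np.int32),1)
    im=im>0;return (im&m).sum()/(im|m).sum()
def fit(model,x0,obs,step=8.):
    f=lambda q:-sum(iou(p,model(q),m) for p,m in obs)
    n=len(x0);sim=np.vstack([x0]+[np.array(x0)+step*e for e in np.eye(n)])
    r=minimize(f,x0,method="Nelder-Mead",options=dict(initial_simplex=sim,xatol=.05,fatol=1e-4))
    return r.x,[iou(p,model(r.x),m) for p,m in obs]
def tri(ps,uvs):
    P=[np.array([[p["fx"],0,p["cx"]],[0,p["fy"],p["cy"]],[0,0,1]])@np.array(p["extrinsics"])[:3] for p in ps]
    X=cv2.triangulatePoints(P[0],P[1],np.array(uvs[0],float),np.array(uvs[1],float));return (X[:3]/X[3]).ravel()
E
python3 - <<'E'
from cell import manip
from fit import *
s=manip.camera("scene");t=manip.camera("top")
def onz(p,uv,z):
    E=np.array(p["extrinsics"]);R=E[:3,:3];c=-R.T@E[:3,3];d=R.T@[(uv[0]-p["cx"])/p["fx"],(uv[1]-p["cy"])/p["fy"],1]
    return (c+d*(z-c[2])/d[2]).round(1)
for nm,us,ut,thr,z in [("hole",(208.2,216.1),(283.6,172.3),120,80),("knob",(220.1,170.7),(288.6,220.5),55,94),("sleeve",(375,178),(136,239),60,145)]:
    obs=[];cs=[]
    for p,u in((s,us),(t,ut)):
        m=dark(p,u,14,thr);yy,xx=np.nonzero(m[0]);c=np.array([(xx.mean()+.5)/S-.5+m[1],(yy.mean()+.5)/S-.5+m[2]]);obs.append((p,m));cs.append(c);print(nm,c.round(1),len(xx)/64,onz(p,c,z))
    print(" tri",tri((s,t),cs).round(1))
    for pick in(obs,obs[:1],obs[1:]):
        a=np.radians(4)
        mod={"hole":lambda q:cyl([q[0],q[1],80],[0,0,1],9,0.01),"knob":lambda q:cyl([q[0],q[1],94],[np.cos(a),np.sin(a),0],18,20),"sleeve":lambda q:cyl([q[0],q[1],145],[0,0,1],11,50)}[nm]
        x0={"hole":[665,-140],"knob":[531,-147],"sleeve":[486,243]}[nm]
        r=fit(mod,x0,pick);print("  ",r[0].round(1),np.round(r[1],2))
E
```

```text
hole [208.2 216.2] 41.25 [ 652.3 -143.1   80. ]
hole [285.  179.2] 134.203125 [ 633.3 -146.8   80. ]
 tri [ 636.6 -150.3   52.5]
   [ 651.6 -143. ] [0.84 0.25]
   [ 652.4 -143.4] [0.84]
   [ 652.2 -143.2] [0.25]
knob [220.1 170.4] 122.296875 [ 514.6 -151.4   94. ]
knob [288.4 220.4] 78.671875 [ 518.  -150.6   94. ]
 tri [ 518.  -150.    98.8]
   [ 518.3 -150.9] [0.73 0.78]
   [ 515.4 -151.5] [0.73]
   [ 518.7 -150.8] [0.78]
sleeve [374.5 178.5] 143.15625 [482.2 247.2 145. ]
sleeve [136.5 238. ] 97.796875 [483.4 246.3 145. ]
 tri [483.2 246.7 146.1]
   [483.7 246.8] [0.89 0.8 ]
   [483.6 246.8] [0.89]
   [483.8 245.2] [0.82]
```

Both views agree: hole ≈ (652,−143), knob ≈ (518,−151), 134 mm apart against 135 mm expected, so stand yaw is about 3.3°. The sleeve is at ≈ (484,247), triangulated at z 146 against 145 expected. Moving over the knob.

```bash
python3 -m crank '[{"offset":[0.02,0.021,0],"spin":-2},{"offset":[0.045,0.047,0],"spin":-4},{"offset":[0.07,0.074,0],"spin":-6},{"offset":[0.095,0.1,0],"spin":-8},{"offset":[0.12,0.126,0],"spin":-10},{"offset":[0.145,0.152,0],"spin":-12},{"offset":[0.17,0.18,0],"spin":-13.8},{"offset":[0.19,0.2,0],"spin":-13.8}]' 0.8 30
python3 -m crank '[{"offset":[0.025,0.026,0],"spin":0},{"offset":[0.05,0.052,0],"spin":0},{"offset":[0.075,0.078,0],"spin":0},{"offset":[0.1,0.105,0],"spin":0},{"offset":[0.125,0.131,0],"spin":0},{"offset":[0.15,0.157,0],"spin":0},{"offset":[0.166,0.175,0],"spin":0},{"offset":[0.166,0.175,0],"spin":0}]'
```

```text
clock: 1.97
eef_pos: [353.2, -323.6, 205.7]
eef_rot: [3.141, -0.0, 0.057]
wrist_force: [-0.2, -0.1, 0.3]
finger_gap: 75.5
clock: 2.63
eef_pos: [521.2, -145.4, 205.4]
eef_rot: [-3.141, -0.001, 0.06]
wrist_force: [-0.3, 0.4, -0.5]
finger_gap: 75.4
```

```bash
python3 -m crank '[{"offset":[-0.003,-0.0055,-0.02],"spin":0},{"offset":[-0.003,-0.0055,-0.045],"spin":0},{"offset":[-0.003,-0.0055,-0.07],"spin":0},{"offset":[-0.003,-0.0055,-0.095],"spin":0},{"offset":[-0.003,-0.0055,-0.115],"spin":0},{"offset":[-0.003,-0.0055,-0.13],"spin":0},{"offset":[-0.003,-0.0055,-0.13],"spin":0},{"offset":[-0.003,-0.0055,-0.13],"spin":0}]'
python3 -m crank '[{"offset":[0,0,0],"spin":0},{"offset":[0,0,0],"spin":0},{"offset":[0,0,0],"spin":0},{"offset":[0,0,0],"spin":0},{"offset":[0,0,0],"spin":0},{"offset":[0,0,0],"spin":0},{"offset":[0,0,0],"spin":0},{"offset":[0,0,0],"spin":0}]' 0.2 30
```

```text
clock: 3.3
eef_pos: [517.9, -151.2, 75.4]
eef_rot: [-3.141, 0.0, 0.06]
wrist_force: [0.8, 0.2, 0.4]
finger_gap: 75.2
clock: 3.97
eef_pos: [517.9, -150.8, 75.5]
eef_rot: [-3.14, 0.0, 0.06]
wrist_force: [-2.0, 4.8, 3.6]
finger_gap: 35.2
```

```bash
python3 -m crank '[{"offset":[-0.004,0,0],"spin":0},{"offset":[-0.009,-0.0005,0],"spin":0},{"offset":[-0.014,-0.0008,0],"spin":0},{"offset":[-0.019,-0.001,0],"spin":0},{"offset":[-0.024,-0.0014,0],"spin":0},{"offset":[-0.028,-0.0016,0],"spin":0},{"offset":[-0.031,-0.0018,0],"spin":0},{"offset":[-0.031,-0.0018,0],"spin":0}]'
```

```text
clock: 4.63
eef_pos: [488.2, -152.4, 75.7]
eef_rot: [-3.141, -0.005, 0.059]
wrist_force: [18.1, 5.2, -9.4]
finger_gap: 35.5
```

```bash
python3 -m crank '[{"offset":[-0.001,0,0],"spin":0},{"offset":[-0.002,0,0],"spin":0},{"offset":[-0.003,0,0],"spin":0},{"offset":[-0.004,0,0],"spin":0},{"offset":[-0.004,0,0],"spin":0},{"offset":[-0.004,0,0],"spin":0},{"offset":[-0.004,0,0],"spin":0},{"offset":[-0.004,0,0],"spin":0}]'
```

```text
clock: 5.3
eef_pos: [487.3, -152.5, 76.1]
eef_rot: [3.141, -0.013, 0.059]
wrist_force: [32.9, 4.1, -18.2]
finger_gap: 35.1
```

Travel was 30 mm and the force has risen to 33 N, so the knob is at its stop. Releasing, rising and checking.

```bash
python3 -m crank '[{"offset":[0,0,0],"spin":0},{"offset":[0,0,0],"spin":0},{"offset":[0,0,0],"spin":0},{"offset":[0,0,0],"spin":0},{"offset":[0,0,0],"spin":0},{"offset":[0,0,0],"spin":0},{"offset":[0,0,0],"spin":0},{"offset":[0,0,0.005],"spin":0}]' 0.7
python3 -m crank '[{"offset":[0,0,0.015],"spin":0},{"offset":[0,0,0.04],"spin":0},{"offset":[0,0.01,0.07],"spin":0},{"offset":[0,0.03,0.1],"spin":0},{"offset":[0,0.06,0.13],"spin":0},{"offset":[0,0.09,0.145],"spin":0},{"offset":[0,0.12,0.145],"spin":0},{"offset":[0,0.15,0.145],"spin":0}]'
python3 - <<'E'
from cell import manip
from fit import *
s=manip.camera("scene");t=manip.camera("top")
a=np.radians(3.3);obs=[(s,dark(s,(222,161),14,55)),(t,dark(t,(289,231),14,55))]
r=fit(lambda q:cyl([q[0],q[1],94],[np.cos(a),np.sin(a),0],18,20),[488,-152],obs);print(r)
obs=[(s,dark(s,(374.5,178.5),14,60)),(t,dark(t,(136.5,238),14,60))]
print(fit(lambda q:cyl([q[0],q[1],145],[0,0,1],11,50),[484,247],obs))
E
```

```text
clock: 5.97
eef_pos: [486.8, -152.4, 80.6]
eef_rot: [3.142, -0.012, 0.059]
wrist_force: [0.5, -0.1, -0.5]
finger_gap: 65.7
clock: 6.63
eef_pos: [486.8, -1.1, 227.2]
eef_rot: [3.141, -0.015, 0.059]
wrist_force: [-0.2, -0.4, -0.7]
finger_gap: 65.4
(array([ 488.16119385, -153.02560425]), [np.float64(0.7325759022341035), np.float64(0.7640232108317214)])
(array([483.65220466, 246.8172698 ]), [np.float64(0.8857725155279503), np.float64(0.7855290102389079)])
```

Knob moved 30.1 mm in the images, so it is fully out. Now to the rod.

```bash
python3 -m crank '[{"offset":[0,0.03,0],"spin":0},{"offset":[0,0.065,0],"spin":0},{"offset":[0,0.1,0],"spin":0},{"offset":[-0.001,0.135,0],"spin":0},{"offset":[-0.002,0.17,0],"spin":0},{"offset":[-0.003,0.205,0],"spin":0},{"offset":[-0.003,0.235,-0.005],"spin":0},{"offset":[-0.003,0.248,-0.01],"spin":0}]' 0.6
python3 -m crank '[{"offset":[0,0,0],"spin":0},{"offset":[0,0,0],"spin":0},{"offset":[0,0,0],"spin":0},{"offset":[0,0,0],"spin":0},{"offset":[0,0,0],"spin":0},{"offset":[0,0,0],"spin":0},{"offset":[0,0,0],"spin":0},{"offset":[0,0,0],"spin":0}]'
```

```text
clock: 7.4
eef_pos: [483.4, 251.0, 216.3]
eef_rot: [-3.141, -0.013, 0.064]
wrist_force: [0.3, -0.1, -0.4]
finger_gap: 56.2
clock: 8.07
eef_pos: [483.5, 250.7, 216.4]
eef_rot: [-3.141, -0.013, 0.064]
wrist_force: [-0.1, -0.0, 0.8]
finger_gap: 56.5
```

```bash
python3 -m crank '[{"offset":[0,-0.002,-0.01],"spin":0},{"offset":[0,-0.004,-0.025],"spin":0},{"offset":[0,-0.004,-0.04],"spin":0},{"offset":[0,-0.004,-0.055],"spin":0},{"offset":[0,-0.004,-0.07],"spin":0},{"offset":[0,-0.004,-0.08],"spin":0},{"offset":[0,-0.004,-0.085],"spin":0},{"offset":[0,-0.004,-0.085],"spin":0}]'
python3 -m crank '[{"offset":[0,0,0],"spin":0},{"offset":[0,0,0],"spin":0},{"offset":[0,0,0],"spin":0},{"offset":[0,0,0],"spin":0},{"offset":[0,0,0],"spin":0},{"offset":[0,0,0],"spin":0},{"offset":[0,0,0],"spin":0},{"offset":[0,0,0],"spin":0}]' 0.05 40
```

```text
clock: 8.73
eef_pos: [483.1, 246.5, 130.3]
eef_rot: [-3.141, -0.012, 0.064]
wrist_force: [0.4, -0.2, 0.4]
finger_gap: 55.9
clock: 9.4
eef_pos: [483.2, 246.5, 130.5]
eef_rot: [-3.141, -0.012, 0.064]
wrist_force: [0.1, -0.4, 2.0]
finger_gap: 21.3
```

```bash
python3 -m crank '[{"offset":[0,0,0.006],"spin":0},{"offset":[0,0,0.02],"spin":0},{"offset":[0,0,0.04],"spin":0},{"offset":[0,0,0.06],"spin":0},{"offset":[0,0,0.08],"spin":0},{"offset":[0,0,0.1],"spin":0},{"offset":[0,0,0.115],"spin":0},{"offset":[0,0,0.125],"spin":0}]'
python3 - <<'E'
from cell import manip
from fit import *
o=[]
for n in("scene","top"):
    p=manip.camera(n);im=p["pixels"][:,:,::-1]
    u=proj(p,np.array([[483,247,200.]]))[0].astype(int);c=im[max(u[1]-50,0):u[1]+50,max(u[0]-60,0):u[0]+60];o.append(cv2.resize(c,(480,400),interpolation=cv2.INTER_CUBIC)[:,:390])
cv2.imwrite("pics/lift.png",np.hstack(o)); print(manip.read_state()["wrist_force"])
E
```

```text
clock: 10.07
eef_pos: [483.3, 246.6, 257.4]
eef_rot: [-3.141, -0.013, 0.064]
wrist_force: [0.3, -0.2, -1.8]
finger_gap: 21.6
[ 0.29932228 -0.19725197 -2.82329837]
```

View pics/lift.png

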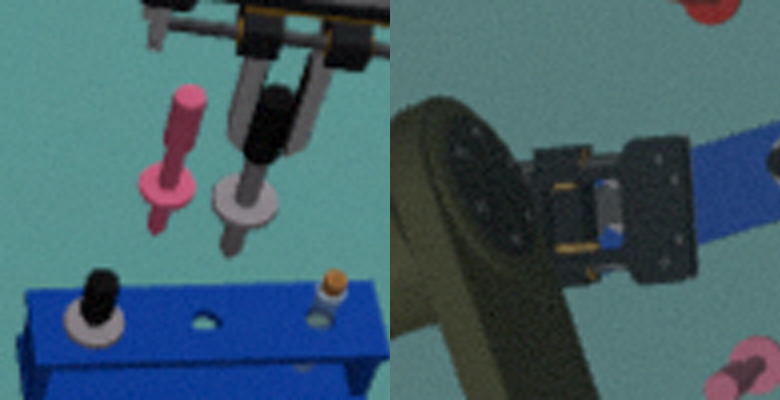

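The rod is lifted cleanly and upright; the short rod and tube are still in the rack. Carrying it to the stand.

```bash
python3 -m crank '[{"offset":[0.004,-0.009,0],"spin":0},{"offset":[0.012,-0.027,0],"spin":0},{"offset":[0.022,-0.051,0],"spin":0},{"offset":[0.033,-0.077,0],"spin":0},{"offset":[0.045,-0.104,0],"spin":0},{"offset":[0.057,-0.132,0],"spin":0},{"offset":[0.069,-0.16,0],"spin":0},{"offset":[0.081,-0.188,0],"spin":0}]'
python3 -m crank '[{"offset":[0.012,-0.028,0],"spin":0},{"offset":[0.024,-0.056,0],"spin":0},{"offset":[0.036,-0.084,0],"spin":0},{"offset":[0.048,-0.112,0],"spin":0},{"offset":[0.059,-0.138,0],"spin":0},{"offset":[0.068,-0.158,0],"spin":0},{"offset":[0.075,-0.174,0],"spin":0},{"offset":[0.08,-0.186,0],"spin":0}]'
```

```text
clock: 10.83
eef_pos: [564.6, 56.5, 255.5]
eef_rot: [-3.141, -0.012, 0.064]
wrist_force: [-0.0, 0.8, -2.8]
finger_gap: 21.7
clock: 11.5
eef_pos: [644.4, -132.0, 253.5]
eef_rot: [-3.14, -0.009, 0.063]
wrist_force: [0.4, -0.3, -2.7]
finger_gap: 21.4
```

```bash
python3 -m crank '[{"offset":[0.002,-0.004,0],"spin":0},{"offset":[0.005,-0.009,0],"spin":0},{"offset":[0.007,-0.0115,-0.005],"spin":0},{"offset":[0.007,-0.0115,-0.018],"spin":0},{"offset":[0.007,-0.0115,-0.032],"spin":0},{"offset":[0.007,-0.0115,-0.042],"spin":0},{"offset":[0.007,-0.0115,-0.047],"spin":0},{"offset":[0.007,-0.0115,-0.047],"spin":0}]'
python3 - <<'E'
from cell import manip
from fit import *
o=[]
for n in("scene","top"):
    p=manip.camera(n);im=p["pixels"][:,:,::-1]
    u=proj(p,np.array([[652,-143,120.]]))[0].astype(int);x0,y0=u-[33,40]
    print(n,x0,y0,proj(p,np.array([[652,-143.2,80],[651.6,-143.5,89],[652,-143.2,139]])).round(1).tolist())
    o.append(cv2.resize(im[y0:y0+80,x0:x0+65],None,fx=6,fy=6,interpolation=cv2.INTER_CUBIC))
cv2.imwrite("pics/pre.png",np.hstack(o))
E
```

```text
clock: 12.17
eef_pos: [651.0, -143.0, 205.1]
eef_rot: [-3.139, -0.007, 0.063]
wrist_force: [0.2, 0.0, -2.5]
finger_gap: 21.2
scene 173 167 [[208.3, 216.1], [207.9, 214.1], [206.2, 203.5]]
top 252 130 [[283.5, 172.6], [284.0, 172.3], [285.9, 169.5]]
```

View pics/pre.png

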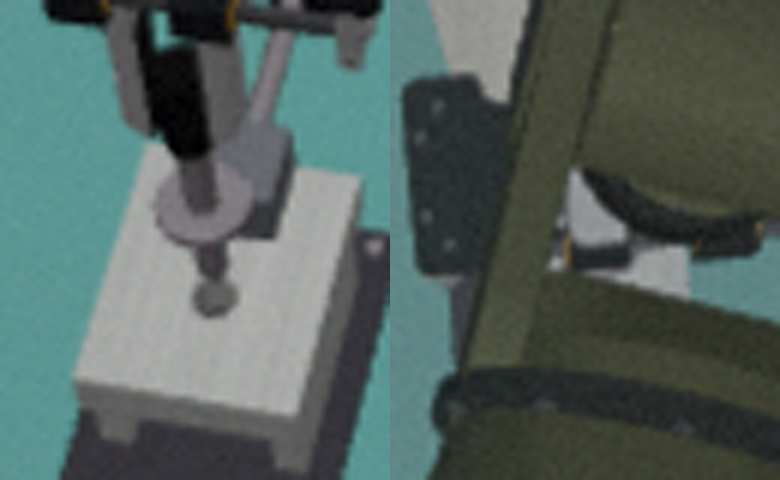

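The foot (213,278 in the crop) hangs straight over the hole (214,298). Lowering in stages, watching the force.

```bash
python3 -m crank '[{"offset":[0.0006,-0.0004,-0.002],"spin":0},{"offset":[0.0008,-0.0004,-0.005],"spin":0},{"offset":[0.0008,-0.0004,-0.009],"spin":0},{"offset":[0.0008,-0.0004,-0.013],"spin":0},{"offset":[0.0008,-0.0004,-0.017],"spin":0},{"offset":[0.0008,-0.0004,-0.021],"spin":0},{"offset":[0.0008,-0.0004,-0.025],"spin":0},{"offset":[0.0008,-0.0004,-0.025],"spin":0}]'
```

```text
clock: 12.93
eef_pos: [652.0, -143.6, 180.8]
eef_rot: [-3.14, -0.008, 0.063]
wrist_force: [0.5, 0.3, -2.4]
finger_gap: 21.3
```

```bash
python3 -m crank '[{"offset":[0,0,-0.003],"spin":0},{"offset":[0,0,-0.008],"spin":0},{"offset":[0,0,-0.013],"spin":0},{"offset":[0,0,-0.018],"spin":0},{"offset":[0,0,-0.023],"spin":0},{"offset":[0,0,-0.028],"spin":0},{"offset":[0,0,-0.032],"spin":0},{"offset":[0,0,-0.034],"spin":0}]'
```

```text
clock: 13.6
eef_pos: [651.9, -143.6, 146.0]
eef_rot: [-3.139, -0.008, 0.063]
wrist_force: [0.4, -0.4, -3.8]
finger_gap: 21.6
```

```bash
python3 -m crank '[{"offset":[0,0,-0.001],"spin":0},{"offset":[0,0,-0.002],"spin":0},{"offset":[0,0,-0.003],"spin":0},{"offset":[0,0,-0.004],"spin":0},{"offset":[0,0,-0.005],"spin":0},{"offset":[0,0,-0.006],"spin":0},{"offset":[0,0,-0.006],"spin":0},{"offset":[0,0,-0.006],"spin":0}]'
```

```text
clock: 14.27
eef_pos: [652.0, -143.6, 140.6]
eef_rot: [-3.14, -0.009, 0.063]
wrist_force: [-1.4, -0.8, 3.9]
finger_gap: 21.5
```

Contact at z 140.6, where the geometry predicted seating (140.5). A 0.5 mm nudge, then release.

```bash
python3 -m crank '[{"offset":[0,0,-0.0005],"spin":0},{"offset":[0,0,-0.0005],"spin":0},{"offset":[0,0,-0.0005],"spin":0},{"offset":[0,0,-0.0005],"spin":0},{"offset":[0,0,-0.0005],"spin":0},{"offset":[0,0,-0.0005],"spin":0},{"offset":[0,0,-0.0005],"spin":0},{"offset":[0,0,-0.0005],"spin":0}]'
python3 -m crank '[{"offset":[0,0,0],"spin":0},{"offset":[0,0,0],"spin":0},{"offset":[0,0,0],"spin":0},{"offset":[0,0,0],"spin":0},{"offset":[0,0,0],"spin":0},{"offset":[0,0,0],"spin":0},{"offset":[0,0,0],"spin":0},{"offset":[0,0,0],"spin":0}]' 0.6
python3 -m crank '[{"offset":[0,0,0.005],"spin":0},{"offset":[0,0,0.015],"spin":0},{"offset":[0,0,0.03],"spin":0},{"offset":[0,0,0.045],"spin":0},{"offset":[0,0,0.06],"spin":0},{"offset":[0,0,0.07],"spin":0},{"offset":[0,0,0.07],"spin":0},{"offset":[0,0,0.07],"spin":0}]'
python3 - <<'E'
from cell import manip
from fit import *
p=manip.camera("scene");im=p["pixels"][:,:,::-1]
print(proj(p,np.array([[652,-143.2,83],[652,-143.2,180]])).round(1).tolist())
cv2.imwrite("pics/seat.png",cv2.resize(im[140:250,160:260],None,fx=5,fy=5,interpolation=cv2.INTER_CUBIC))
E
```

```text
clock: 14.93
eef_pos: [652.1, -143.6, 140.6]
eef_rot: [-3.14, -0.009, 0.063]
wrist_force: [-3.1, 0.7, 4.8]
finger_gap: 21.6
clock: 15.6
eef_pos: [652.1, -143.6, 140.5]
eef_rot: [-3.14, -0.009, 0.063]
wrist_force: [-0.4, -0.0, 1.0]
finger_gap: 56.2
clock: 16.27
eef_pos: [652.2, -143.6, 210.9]
eef_rot: [-3.14, -0.01, 0.063]
wrist_force: [0.3, 0.0, -0.4]
finger_gap: 55.8
[[208.2, 215.5], [204.6, 194.1]]
```

View pics/seat.png

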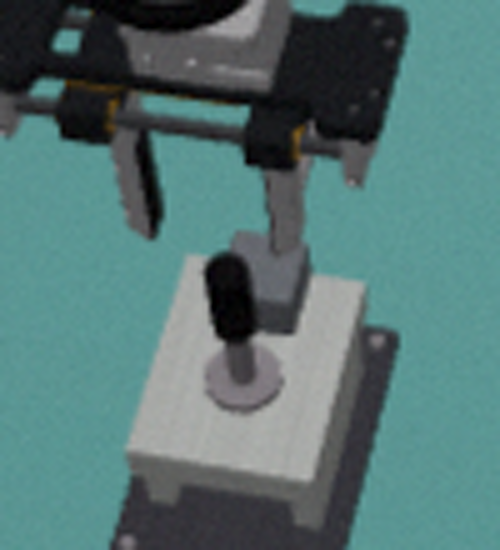

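The rod stands upright with its collar flat on the bracket (245,378 in the crop). Back to the knob.

```bash
python3 -m crank '[{"offset":[-0.015,-0.001,0],"spin":0},{"offset":[-0.04,-0.002,0],"spin":0},{"offset":[-0.07,-0.004,0],"spin":0},{"offset":[-0.1,-0.006,0],"spin":0},{"offset":[-0.13,-0.008,0],"spin":0},{"offset":[-0.155,-0.009,0],"spin":0},{"offset":[-0.164,-0.009,0],"spin":0},{"offset":[-0.164,-0.009,0],"spin":0}]' 0.7
python3 -m crank '[{"offset":[0,0,-0.015],"spin":0},{"offset":[0,0,-0.04],"spin":0},{"offset":[0,0,-0.065],"spin":0},{"offset":[0,0,-0.09],"spin":0},{"offset":[0,0,-0.11],"spin":0},{"offset":[0,0,-0.125],"spin":0},{"offset":[0,0,-0.135],"spin":0},{"offset":[0,0,-0.135],"spin":0}]'
```

```text
clock: 16.98
eef_pos: [486.8, -152.6, 210.0]
eef_rot: [-3.14, -0.008, 0.062]
wrist_force: [1.0, -0.3, 1.1]
finger_gap: 65.9
clock: 17.65
eef_pos: [486.6, -152.1, 72.6]
eef_rot: [-3.138, -0.005, 0.062]
wrist_force: [-1.0, 0.3, 0.6]
finger_gap: 65.9
```

```bash
python3 -m crank '[{"offset":[0,0,0],"spin":0},{"offset":[0,0,0],"spin":0},{"offset":[0,0,0],"spin":0},{"offset":[0,0,0],"spin":0},{"offset":[0,0,0],"spin":0},{"offset":[0,0,0],"spin":0},{"offset":[0,0,0],"spin":0},{"offset":[0,0,0],"spin":0}]' 0.2 30
```

```text
clock: 18.32
eef_pos: [486.9, -152.3, 73.2]
eef_rot: [-3.138, -0.006, 0.062]
wrist_force: [-1.0, -0.5, 5.7]
finger_gap: 35.2
```

```bash
python3 -m crank '[{"offset":[0.004,0,0],"spin":0},{"offset":[0.009,0.0005,0],"spin":0},{"offset":[0.014,0.0008,0],"spin":0},{"offset":[0.019,0.001,0],"spin":0},{"offset":[0.024,0.0014,0],"spin":0},{"offset":[0.028,0.0016,0],"spin":0},{"offset":[0.031,0.0018,0],"spin":0},{"offset":[0.032,0.0018,0],"spin":0}]'
python3 -m crank '[{"offset":[0.001,0,0],"spin":0},{"offset":[0.002,0,0],"spin":0},{"offset":[0.003,0,0],"spin":0},{"offset":[0.003,0,0],"spin":0},{"offset":[0.003,0,0],"spin":0},{"offset":[0.003,0,0],"spin":0},{"offset":[0.003,0,0],"spin":0},{"offset":[0.003,0,0],"spin":0}]'
```

```text
clock: 18.98
eef_pos: [517.2, -150.7, 72.9]
eef_rot: [-3.138, 0.0, 0.063]
wrist_force: [-28.3, -3.1, 19.8]
finger_gap: 34.9
clock: 19.65
eef_pos: [517.3, -150.7, 72.8]
eef_rot: [-3.136, 0.008, 0.063]
wrist_force: [-30.2, -1.7, 21.0]
finger_gap: 35.2
```

The knob is at its home stop: 30.4 mm of travel, 30 N reaction. Releasing and retreating clear of the view.

```bash
python3 -m crank '[{"offset":[0,0,0],"spin":0},{"offset":[0,0,0],"spin":0},{"offset":[0,0,0],"spin":0},{"offset":[0,0,0],"spin":0},{"offset":[0,0,0],"spin":0},{"offset":[0,0,0],"spin":0},{"offset":[0,0,0],"spin":0},{"offset":[0,0,0],"spin":0}]' 0.8
python3 -m crank '[{"offset":[0,0,0.015],"spin":0},{"offset":[0,0,0.04],"spin":0},{"offset":[0,0,0.07],"spin":0},{"offset":[0,0,0.1],"spin":0},{"offset":[0,0,0.13],"spin":0},{"offset":[-0.02,0.02,0.15],"spin":0},{"offset":[-0.045,0.045,0.16],"spin":0},{"offset":[-0.07,0.07,0.16],"spin":0}]'
python3 -m crank '[{"offset":[-0.01,0.02,0],"spin":0},{"offset":[-0.03,0.05,0],"spin":0},{"offset":[-0.05,0.08,0],"spin":0},{"offset":[-0.06,0.1,0],"spin":0},{"offset":[-0.06,0.11,0],"spin":0},{"offset":[-0.06,0.12,0],"spin":0},{"offset":[-0.06,0.12,0],"spin":0},{"offset":[-0.06,0.12,0],"spin":0}]'
python3 - <<'E'
from cell import manip
from fit import *
s=manip.camera("scene");t=manip.camera("top")
a=np.radians(3.3)
for obs in([(s,dark(s,(220,170.5),14,55))],[(t,dark(t,(288.4,220.4),14,55))]):
    print(fit(lambda q:cyl([q[0],q[1],94],[np.cos(a),np.sin(a),0],18,20),[510,-152],obs))
A=cv2.resize(s["pixels"][155:245,170:245,::-1],(450,540),interpolation=cv2.INTER_CUBIC)
B=cv2.resize(s["pixels"][90:270,310:430,::-1],(340,540),interpolation=cv2.INTER_CUBIC)
cv2.imwrite("pics/final.png",np.hstack([A,B]))
E
```

```text
clock: 20.32
eef_pos: [517.3, -150.7, 72.7]
eef_rot: [-3.136, 0.008, 0.063]
wrist_force: [0.7, -0.1, 0.1]
finger_gap: 75.4
clock: 20.98
eef_pos: [447.1, -80.3, 234.8]
eef_rot: [-3.138, 0.004, 0.062]
wrist_force: [1.3, -0.0, -0.4]
finger_gap: 75.6
clock: 21.65
eef_pos: [387.1, 39.8, 234.8]
eef_rot: [-3.138, 0.004, 0.063]
wrist_force: [-0.3, -0.4, 0.2]
finger_gap: 75.3
(array([ 514.95453739, -151.60329628]), [np.float64(0.7382834556747601)])
(array([ 519.13692093, -150.90955162]), [np.float64(0.7567987567987567)])
```

View pics/final.png

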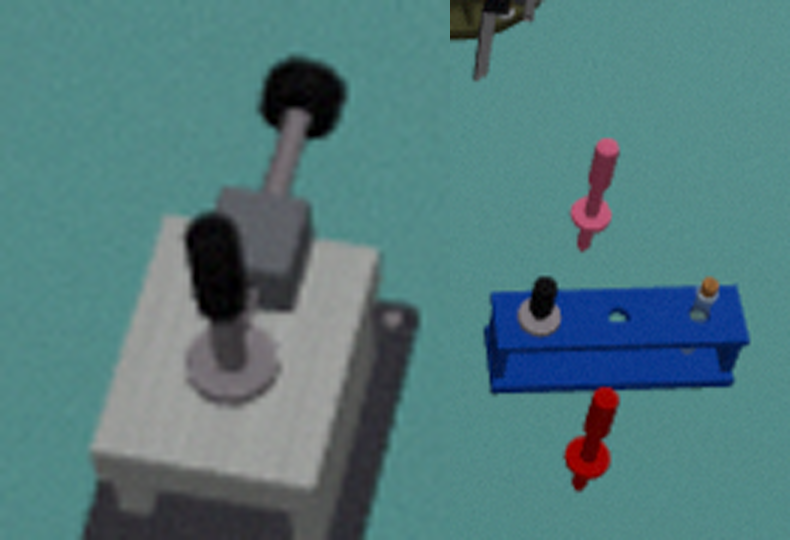

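The knob is back at its starting fit (515.0/519.1 now against 515.4/518.7 at home), the collar is flat under the bolt, and the rest is untouched.

```bash
python3 -c "
from cell import manip
print(manip.sign_off())"
```

```text
the job is handed in; nothing more can be done
None
```

The job is done and handed in at about 22 s on the robot clock, with no verdict reported.

- **Knob out:** I pulled it about 30 mm, until the force rose to 33 N at the stop. The images gave 30.1 mm.
- **Long rod:** I took it from the middle hole of the rack and lowered it into the bracket with light contact only (under 5 N). It touched at 140.6 mm, against 140.5 mm predicted. The picture shows the collar flat on the bracket and the rod upright.
- **Knob home:** I pushed it 30.4 mm to its stop (30 N reaction) and let go. The last fits put it within 0.5 mm of its original home position in each camera. The two cameras differ by about 4 mm in absolute position, the same as at the start. The rod partly hides the bolt tip, so the lock over the collar rests on that home position.
- **Everything else:** The last picture shows the short rod, the tube and both look-alikes in place. The beaker and jar were not in that crop, but the arm kept well clear of them. The gripper is clear of everything.

No check failed.

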